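# Release the ratchet shelf stop and push its jaw back

## Task

Free the bamboo box on top of the fridge: press the red release pad of the ratchet shelf stop fully down with the fingertips (it stays down), then push the orange sliding jaw back along its bar, away from the box, until it comes up against the blue stop collar, and move clear. Only press and push, gently and with nothing gripped: leave the bamboo box where it sits and do not disturb the jar, shaker, dish or spoons.

Things in the scene. Friction and masses are not known exactly. Their poses are not given: they have to be found in the camera images.
- shelf_stop: the fixed part of the shelf stop: toothed steel bar, 16 mm wide, 28 mm high, 430 mm long along y, fixed to the fridge top, with a black fixed jaw (60 mm high, 12 mm thick) at y = 143 to 155 mm and a black end block at y = -272 mm. Origin under the bar's centre line; axes parallel to jaw.
- jaw: orange sliding jaw. Origin on the bar's centre line at fridge-top height; x across the bar (box on the +x side), +y along the bar to the box, z up. Upright push plate y 10 to 20 mm, x -30 to 30 mm, top at z = 96 mm (below 48 mm it widens to x = 100, before the box's end); carriage 46 mm wide, 30 high, runs to y = -90 mm. Once released slides to -y against 2 N plus 6 N per m/s and stays put
- jaw_face (a point): point on the +y face of the jaw's push plate, above the bar, 70 mm above the fridge top (26 mm below the plate's top edge, 20 mm above the box's top): push here towards the jaw's -y. 120 mm of free space over the bar on this side. Axes as jaw. Fingers must not load jaw and release with more than 40 N in all.
- jaw_heel (a point): centre of the -y end of the jaw's carriage, 17 mm above the fridge top; this end meets the collar. Axes as jaw.
- collar_face (a point): centre of the face of the blue stop collar that the jaw's heel meets, 17 mm above the fridge top. The collar is a block 46 mm across the bar, 16 mm along it and 34 mm high, fixed on the bar, 97 to 147 mm from the jaw's heel at the start. Axes parallel to jaw.
- release_pad (a point): centre of the top of the red release pad (30 x 30 mm, about 50 mm above the fridge top when up), on the jaw's carriage, 71 mm to the -y side of the jaw's origin. Press it straight down: its centre sinks 10 mm and drifts 6 mm towards the jaw's -y. Axes follow the pad.
- rocker (a joint): angle of the release rocker in rad: 0 = up, the ratchet holds the jaw (1.5 mm of play); 0.22 = fully down, jaw free (the pawl leaves the teeth at about 0.14). Takes about 2 to 3 N at the pad; stays where it is left.
- bamboo_box: loose bamboo box with a sliding lid, 80 mm (x) by 120 mm (y) by 50 mm high, 0.4 kg or so; origin at the centre of its underside. Stands beside the bar, between the sliding jaw and the black fixed jaw (60 mm high), with 1.5 mm to spare at each end. Leave it alone.
- jar: loose glass jar with a toggle-clamp lid, 80 mm in diameter, 116 mm high; origin at the centre of its underside. Bystander beyond the bar.
- shaker: empty steel shaker, open at the top, 80 mm across the rim, 115 mm high; origin at the centre of its underside. Bystander beyond the bar (jar and shaker may swap places).
- dish: black ceramic dish, 100 mm in diameter, 28 mm high; origin at the centre of its underside. Bystander on the robot's side of the bar.
- spoons: three yellow plastic measuring spoons on a steel ring, lying flat, about 110 mm long, 95 mm wide and 12 mm high, origin about its middle on the underside. Bystander on the robot's side of the bar.
Mind the look-alikes: they are no part of the job. Of the things like the part that bears collar_face, leave any that is brown; of the rest the larger one is meant.

How it is judged:
On the way, in this order (a step that is already met when the one before it is completed fails the run):
1. the release pad is pressed down while the jaw is still at the box (value of joint rocker above 0.17 rad and distance of jaw_heel from where it was at the start of the episode below 0.015 m), for 0.1 s.
2. the jaw is pushed back to the blue collar (distance between jaw_heel and collar_face below 0.005 m), for 0.2 s.
At the end, for the whole second after the job is handed in: The jaw rests with its heel within 5 mm of the blue collar; the bamboo box is within 15 mm and the jar, shaker, dish and spoons within 20 mm of where they started, box, jar and shaker upright (distance between jaw_heel and collar_face below 0.005 m and linear speed of jaw below 0.01 m/s and distance of bamboo_box from where it was at the start of the episode below 0.015 m and angle between each of bamboo_box, jar, shaker's own z axis and vertical below 0.1 rad and distance of each of jar, shaker, dish, spoons from where it was at the start of the episode below 0.02 m); the robot touches nothing.
It fails at once if the bamboo box is lifted, tipped or shoved more than 15 mm (distance of bamboo_box from where it was at the start of the episode above 0.015 m or angle between bamboo_box's own z axis and vertical above 0.15 rad).
It fails at once if the jaw is gripped or forced (more than 40 N from the fingers) (contact force between the fingers and jaw above 40 N).
It fails at once if a bystander is moved more than 20 mm (distance of any of jar, shaker, dish, spoons from where it was at the start of the episode above 0.02 m).
It also fails if it takes over 64 s, if anything falls off the work surface, if the arm or the gripper's body presses on something with over 40 N, if the wrist force passes 120 N, or if a joint passes its speed limit or range.

## Robot

A 6-joint arm with a two-finger parallel gripper is mounted at the origin on the work surface. World frame = base frame: x ahead of the robot, y to its left, z up, the work surface at z = 0. Lengths are in m, angles in rad, forces in N, time in s.
With the tool pointing down it reaches from about 0.35 to 0.775 m from the base axis. Payload 5.5 kg.
Tool frame: the origin (TCP) lies at the very end of the fingers, on their centre line; the grasp point (between the pads) lies 19 mm behind it; z points along the fingers, y is the line along which they close (so a half turn about z gives the same grasp; the last joint's range is limited). The gripper opens to 85 mm and grips with 20 to 120 N. Pads are 22 mm wide; open, the fingers measure 114 mm over their backs; the gripper's body (76 mm by 85 mm) begins 54 mm behind the grasp point. The pads swing forward as they close: fully open they stand 13 mm farther back than shut.
Start: joints at [1.015, 0.313, 0.046, 1.304, 0, 1.431], TCP at [0.232, 0.526, 0.203] pointing down, gripper open.
Joint ranges: [-2.76, 2.76], [-0.86, 1.69], [-1.03, 1.26], [-2.2, 2.34], [-1.47, 1.5], [-3.14, 3.14]. Speed limits (rad/s): [2.57, 2.57, 3.14, 3.14, 3.14, 3.14].

## Interface

Orientations are given as a unit quaternion [w, x, y, z].
In Python, from workcell import env, read_camera, get_calibration gives the robot as it stands.
- The arm moves only by the tool jog_arm, never from a script. Its argument "motion" is one flat list of numbers, 7 for each row, row after row: the shift along the tool's x, y, z as a fraction of full scale, then the turn, a rotation vector about the tool's x, y, z as a fraction of full scale, then the opening, from 0 (shut) to 1 (fully open). In form: [x, y, z, wx, wy, wz, grip, x, y, z, wx, wy, wz, grip, ...]. A call has 1 to 12 rows; each row is the pose to reach, as a shift and turn from the pose commanded when the call began, along the tool's axes at that moment; what a row does not reach only later rows make up. Full scale, the value 1, is 0.2 m for a shift and 90 degrees for a turn. A row lasts 1/8 s, in which the tool goes at most 62.5 mm and 10.7 degrees, less where a joint would pass 70% of its speed; a pose out of reach is approached as far as the arm can. A call with a number of a shift or a turn outside -1 to 1 is refused whole. A call with a gripper value outside its range is refused whole. The fingers move at their own pace and stop on an object; "newtons" is the grip in N (left out, the last holds). Time passes only in rows, so rows that repeat a pose let the fingers close. It gives the time, the measured TCP pose, the force, the opening and the grip force at its end, in the units of the state.
- env.get_state(): the state, without advancing time (a new reading comes with each control period).
- read_camera(name): name is "scene" or "side" or "wrist"; returns the picture (400x640x3 uint8, red, green, blue); there is no depth.
- get_calibration(name): a dict with "fx", "fy", "cx", "cy" (pixels), "dist" ([k1, k2, p1, p2, k3] as OpenCV has them; the pictures are not rectified), "world_from_camera" (4x4, takes a point from camera to world coordinates). Camera axes: x right, y down, z forward; pixel columns grow to the right and rows downward; lengths in m; the calibration is good to about 2 mm. A picture is of the moment at which its call begins: read the wrist's pose just before it. get_calibration takes no time and is no camera call; for the wrist camera it gives the pose at the moment of the call.
- env.hand_in(): hands the job in; it is judged then, once.
The state is a dict: "clock": time; "joint_pos": joint angles; "qvel": joint speeds; "tau": joint torques, N m; "tcp_pos": TCP position; "orientation": TCP orientation; "wrist_force": force on the tool from outside, world axes, zero at the start; "ft_torque": the same for the moment, N m; "finger_gap": finger opening in m; "grip_force": force on a finger pad.
Only numpy, scipy, OpenCV 4.12 (cv2) and the standard library are available. Lean on these libraries where they do the work, as an engineer would, in place of code of your own. Each camera call takes 0.05 s, during which the arm holds its last target. There are 200 camera calls.

## Working session

There is one attempt and no reset: what is moved stays moved. The work goes in short steps, Python scripts to look and compute and a tool call to move; the robot and the scene stay as the last step left them, time stands still between calls to the robot, and variables do not carry over. Pictures are saved under pics/ and viewed, at most 10 in all, crops included, and the job is handed in when it is done.

Besides the shell and the picture viewer there is one more tool, called after "Call:" as a command line: name --argument value ..., lists and objects as JSON in quotes. jog_arm: Moves the arm, as the interface text tells. Shift numbers are shares of 0.2 m and turn numbers shares of 90 degrees, none past 1 either way. Its arguments: {"type":"object","properties":{"motion":{"type":"array","items":{"type":"number"}},"newtons":{"type":"number"}},"required":["motion"]}

```bash
mkdir -p pics; python3 - <<'E'
from workcell import env, read_camera, get_calibration
import cv2,numpy as np
for n in ["scene","side"]:
    im=read_camera(n); cv2.imwrite(f"pics/{n}0.png",im[:,:,::-1])
    c=get_calibration(n); print(n,{k:np.round(v,4).tolist() for k,v in c.items()})
s=env.get_state(); print({k:np.round(v,3).tolist() for k,v in s.items()})
E
```

```text
scene {'fx': 404.2021, 'fy': 404.2021, 'cx': 313.3374, 'cy': 202.1683, 'dist': [-0.0292, 0.0, 0.0, 0.0, 0.0], 'world_from_camera': [[0.8368, 0.3435, -0.4264, 0.9678], [0.5474, -0.5053, 0.6671, -0.5725], [0.0137, -0.7917, -0.6108, 0.588], [0.0, 0.0, 0.0, 1.0]]}
side {'fx': 419.6956, 'fy': 419.6956, 'cx': 319.7579, 'cy': 198.2674, 'dist': [-0.0688, 0.0, 0.0, 0.0, 0.0], 'world_from_camera': [[-0.9888, -0.1033, 0.1074, 0.5036], [-0.1484, 0.6185, -0.7717, 0.7911], [0.0133, -0.779, -0.6269, 0.7366], [0.0, 0.0, 0.0, 1.0]]}
{'clock': 0.1, 'joint_pos': [1.015, 0.314, 0.045, 1.304, 0.0, 1.431], 'qvel': [0.0, -0.002, 0.003, 0.001, 0.001, -0.0], 'tau': [0.003, -48.173, 29.924, 0.013, -0.0, 0.0], 'tcp_pos': [0.232, 0.526, 0.202], 'orientation': [-0.0, 0.206, 0.978, -0.001], 'wrist_force': [-0.002, -0.11, -0.233], 'ft_torque': [0.004, 0.005, 0.02], 'grip_force': 0.0, 'finger_gap': 0.086}
```

View pics/scene0.png

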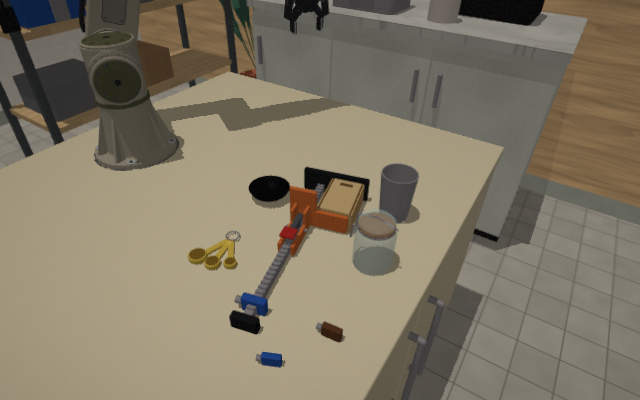

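View pics/side0.png

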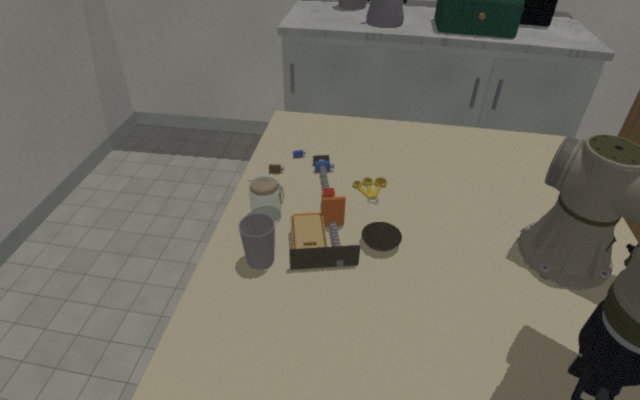

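The scene view shows these candidates:
- **Large blue block, on the bar:** scene (254,303), side (322,166). This is the collar.
- **Small blue block, loose:** scene (270,359). Look-alike.
- **Brown block:** scene (330,331). Look-alike.

The red pad is at (289,233) and the orange jaw plate at (303,205). I'll check these in enlarged crops.

```bash
python3 - <<'E'
import cv2
a=cv2.imread("pics/scene0.png")[160:340,220:410]; cv2.imwrite("pics/sc_crop.png",cv2.resize(a,None,fx=3.3,fy=3.3,interpolation=cv2.INTER_CUBIC)[:600])
b=cv2.imread("pics/side0.png")[145:275,280:410]; cv2.imwrite("pics/sd_crop.png",cv2.resize(b,None,fx=4.6,fy=4.6,interpolation=cv2.INTER_CUBIC))
E
```

```text
(no output)
```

View pics/sc_crop.png

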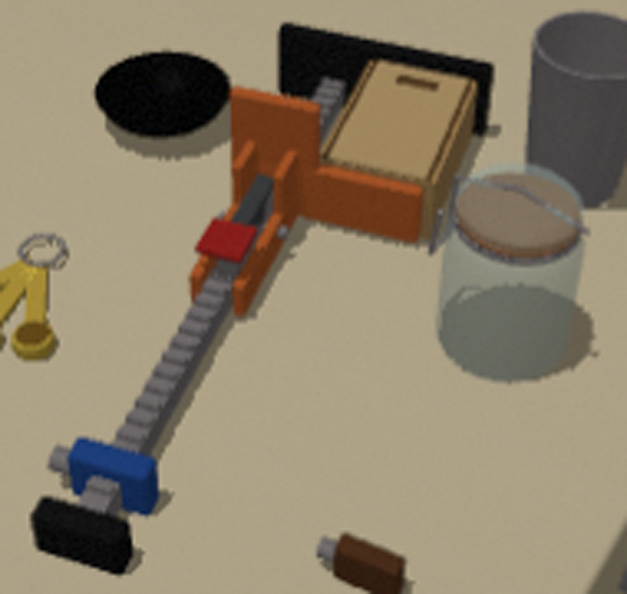

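View pics/sd_crop.png

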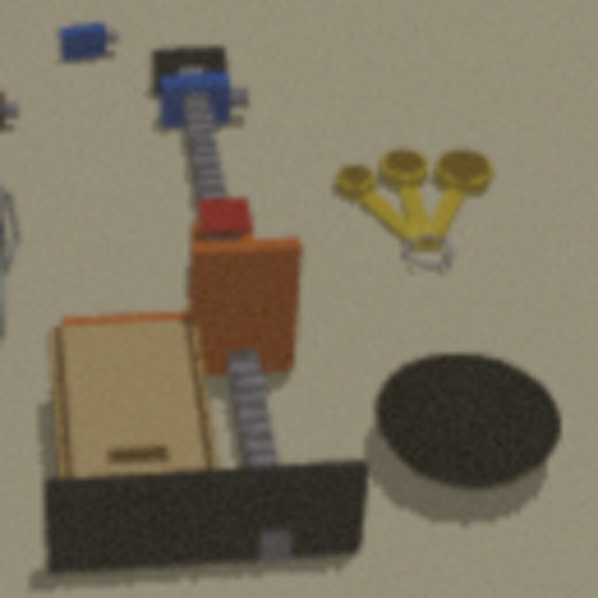

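The crops confirm the choice: the collar is the large blue block on the bar at crop 1 (114,475), next to the black end block. The small blue and brown blocks lie loose. The red pad centre is at crop 1 (227,240). The top corners of the plate are at crop 1 (232,92) and (319,107). I'll fit a pose from these.

```bash
cat > geo.py <<'E'
import numpy as np, cv2
from workcell import get_calibration
def project(name,P,c=None):
    c=c or get_calibration(name); W=np.linalg.inv(np.array(c["world_from_camera"]))
    K=np.array([[c["fx"],0,c["cx"]],[0,c["fy"],c["cy"]],[0,0,1]])
    return cv2.projectPoints(np.array(P,float).reshape(-1,3),cv2.Rodrigues(W[:3,:3])[0],W[:3,3],K,np.array(c["dist"],float))[0].reshape(-1,2)
def w(p,L):  # jaw frame -> world
    L=np.array(L,float).reshape(-1,3); c,s=np.cos(p[2]),np.sin(p[2])
    return np.c_[p[0]+c*L[:,0]-s*L[:,1],p[1]+s*L[:,0]+c*L[:,1],L[:,2]]
E
cat > fit.py <<'E'
from geo import *
from scipy.optimize import least_squares
sc=lambda a:np.array([220,160])+(np.array(a)+.5)/3.3-.5
sd=lambda a:np.array([280,145])+(np.array(a)+.5)/4.6-.5
# params x,y,yaw,z0,collarY(face)
def terms(p):
    c=p[3]
    S=[((-30,10,96),(232,95)),((30,10,96),(318,109)),((100,10,48),(423,187)),((0,-71,50),(227,240)),((23,-90,0),(240,314)),
       ((-23,c-16,34),(73,458)),((23,c-16,34),(152,482)),((23,c-16,0),(153,514)),((-23,c,34),(81,438)),((23,c,34),(158,460))]
    D=[((30,20,96),(192,246)),((-30,20,96),(299,248)),((-30,20,0),(293,374)),((0,-71,50),(224,215)),
       ((23,c,34),(162,98)),((-23,c,34),(229,94)),((23,c,0),(165,126))]
    return S,D
def res(p):
    S,D=terms(p); r=[]
    for n,T,f in(("scene",S,sc),("side",D,sd)):
        r.append(project(n,w(p[:3],np.array([t[0] for t in T])/1000))-f([t[1] for t in T]))
    return np.vstack(r)
s=min((least_squares(lambda p:res(p).ravel(),[.6,.1,y,-215],x_scale=[.1,.1,.3,50],loss="soft_l1") for y in(-.5,0,.5)),key=lambda s:s.cost)
print(s.cost,s.x.round(4)); print(res(s.x).round(1).tolist())
p=s.x
for n,l in dict(face=(0,.02,.07),pad=(0,-.071,.05),heel=(0,-.09,.017),collar=(0,p[3]/1000,.017)).items(): print(n,w(p[:3],l).round(4))
E
python3 fit.py
```

```text
19.271793612490494 [ 5.855000e-01 -2.260000e-02  2.559000e-01 -2.267725e+02]
[[-0.9, -1.4], [0.3, 0.1], [-0.1, 1.7], [0.4, -1.3], [4.3, 3.2], [-1.6, -0.3], [-0.9, -0.4], [0.0, 2.3], [0.1, -1.1], [1.1, -0.9], [-0.2, 0.8], [1.0, -1.0], [0.3, 0.5], [0.0, -1.0], [-0.7, -2.8], [0.1, -2.7], [-1.4, 0.5]]
face [[ 0.5805 -0.0032  0.07  ]]
pad [[ 0.6035 -0.0913  0.05  ]]
heel [[ 0.6083 -0.1097  0.017 ]]
collar [[ 0.6429 -0.242   0.017 ]]
```

Call:
jog_arm --motion '[-0.3,-0.21,0,0,0,0.118,0,-0.6,-0.42,0,0,0,0.236,0,-0.8,-0.56,0,0,0,0.354,0,-1,-0.7,0,0,0,0.472,0,-1,-0.7,0,0,0,0.572,0,-1,-0.7,0,0,0,0.572,0,-1,-0.7,0,0,0,0.572,0]'

```text
clock: 0.98
tcp_pos: [0.3583, 0.3175, 0.2029]
orientation: [-0.0, 0.61, 0.793, -0.0]
wrist_force: [-0.1, -0.2, -0.3]
finger_gap: -0.0
grip_force: 0.0
```

Call:
jog_arm --motion '[-0.3,0.09,0,0,0,0,0,-0.6,0.18,0,0,0,0,0,-0.9,0.27,0,0,0,0,0,-1,0.3,0,0,0,0,0,-1,0.3,0,0,0,0,0,-1,0.3,0,0,0,0,0]'

```text
clock: 1.72
tcp_pos: [0.4668, 0.14, 0.2029]
orientation: [-0.0, 0.61, 0.792, -0.0]
wrist_force: [0.1, 0.1, 0.0]
finger_gap: -0.0002
grip_force: 0.0
```

Call:
jog_arm --motion '[-0.3,0.09,0,0,0,0,0,-0.6,0.18,0,0,0,0,0,-0.9,0.27,0,0,0,0,0,-1,0.3,0,0,0,0,0,-1,0.3,0,0,0,0,0,-1,0.3,0,0,0,0,0]'

```text
clock: 2.48
tcp_pos: [0.5754, -0.0373, 0.2031]
orientation: [-0.001, 0.61, 0.792, 0.0]
wrist_force: [-0.2, -0.0, 0.6]
finger_gap: -0.0002
grip_force: 0.0
```

```bash
python3 - <<'E'
from geo import *
from workcell import env, read_camera
import pickle
c=get_calibration("wrist"); im=read_camera("wrist")[:,:,::-1].copy()
pickle.dump((c,im),open("w1.pkl","wb"))
p=[.5855,-.0226,.2559]
L=np.array([(-30,20,96),(30,20,96),(30,10,96),(-30,10,96),(-15,-86,50),(15,-86,50),(15,-56,50),(-15,-56,50),(-23,-227,34),(23,-227,34),(100,10,48),(100,20,48)])/1000
for q in project("wrist",w(p,L),c): cv2.circle(im,tuple(int(v) for v in q.round()),2,(255,0,255),-1)
cv2.imwrite("pics/w1.png",cv2.resize(im,(800,500),interpolation=cv2.INTER_CUBIC))
E
```

```text
(no output)
```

View pics/w1.png

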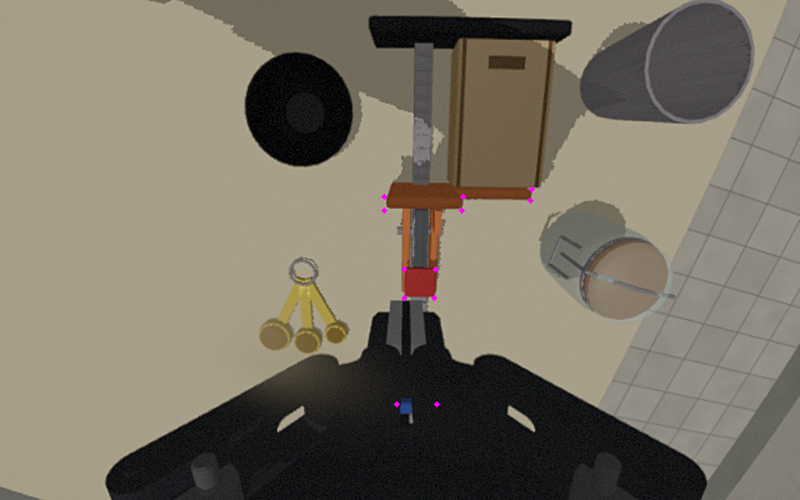

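The fitted overlay matches the wrist view: the red pad at (420,283) lies inside the predicted corners, and the plate top matches to about 2 px. Now I'll hover over the pad.

Call:
jog_arm --motion '[-0.15,0.035,0,0,0,0,0,-0.305,0.0715,0,0,0,0,0,-0.305,0.0715,0.2,0,0,0,0,-0.305,0.0715,0.4,0,0,0,0,-0.305,0.0715,0.6,0,0,0,0,-0.305,0.0715,0.7,0,0,0,0,-0.305,0.0715,0.7,0,0,0,0,-0.305,0.0715,0.7,0,0,0,0]'

```text
clock: 3.52
tcp_pos: [0.6062, -0.0939, 0.0645]
orientation: [0.001, 0.61, 0.792, 0.0]
wrist_force: [-0.7, 0.5, -0.8]
finger_gap: -0.0004
grip_force: 0.0
```

Call:
jog_arm --motion '[0,0,0.015,0,0,0,0,0,0,0.03,0,0,0,0,0,0,0.045,0,0,0,0,0,0,0.06,0,0,0,0,0,0,0.07,0,0,0,0,0,0,0.07,0,0,0,0]'

```text
clock: 4.28
tcp_pos: [0.6053, -0.0947, 0.0488]
orientation: [-0.0, 0.611, 0.792, -0.0]
wrist_force: [0.3, -0.2, 0.4]
finger_gap: 0.0
grip_force: 0.0
```

Call:
jog_arm --motion '[0,0,0.01,0,0,0,0,-0.003,0,0.02,0,0,0,0,-0.005,0,0.025,0,0,0,0,-0.005,0,0.025,0,0,0,0]'

```text
clock: 4.78
tcp_pos: [0.6058, -0.0956, 0.044]
orientation: [-0.0, 0.611, 0.792, 0.0]
wrist_force: [0.6, 0.5, -0.3]
finger_gap: -0.0
grip_force: 0.0
```

Call:
jog_arm --motion '[-0.003,0,0.01,0,0,0,0,-0.005,0,0.015,0,0,0,0,-0.005,0,0.015,0,0,0,0]'

```text
clock: 5.15
tcp_pos: [0.606, -0.0966, 0.0409]
orientation: [-0.0, 0.611, 0.792, -0.0]
wrist_force: [-0.2, -0.1, -0.1]
finger_gap: -0.0003
grip_force: 0.0
```

```bash
python3 - <<'E'
from workcell import env, read_camera
import cv2
a=read_camera("scene")[:,:,::-1][170:290,240:360]; cv2.imwrite("pics/s2.png",cv2.resize(a,None,fx=5,fy=5,interpolation=cv2.INTER_CUBIC))
print(env.get_state()["wrist_force"])
E
```

```text
[-0.13082416  0.39152009  0.68096657]
```

View pics/s2.png

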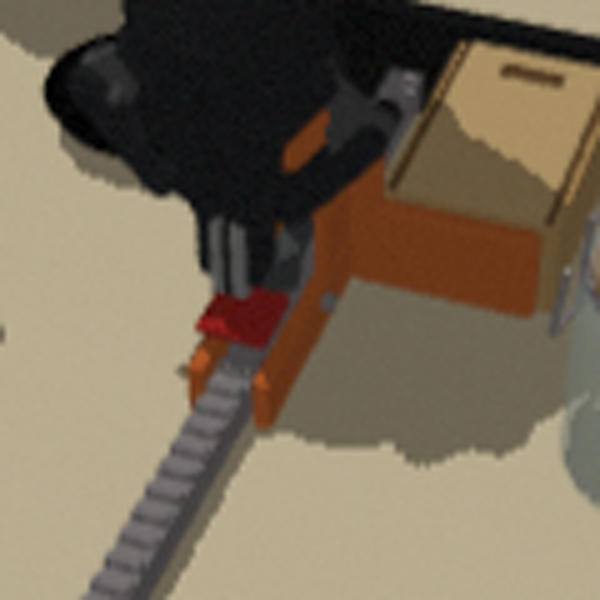

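```bash
python3 - <<'E'
from geo import *
from workcell import env
s=env.get_state(); t=np.array(s["tcp_pos"]); print(t.round(4))
p=[.5855,-.0226,.2559]
f=lambda P:((project("scene",P)-[240,170])*5+2).round().astype(int).tolist()
print("tcp",f(t),"tip corners",f(t+w([0,0,.2559],[(sx*.0145,sy*.011,0) for sx in(-1,1) for sy in(-1,1)])))
L=lambda z,y0:w(p,np.array([(-15,y0-15,z),(15,y0-15,z),(15,y0+15,z),(-15,y0+15,z),(0,y0,z)])/1000)
print("pad up",f(L(50,-71)));print("pad down",f(L(40,-77)))
E
```

```text
[ 0.606  -0.0966  0.041 ]
tcp [[244, 334]] tip corners [[200, 343], [221, 309], [268, 360], [288, 325]]
pad up [[197, 323], [268, 340], [295, 292], [225, 276], [246, 307]]
pad down [[192, 351], [263, 369], [290, 320], [220, 304], [241, 336]]
```

The pad in this crop still looks up: its corners (200,325), (262,348) and (290,295) match the predicted "up" pose. The fingertips at (232,297) appear higher than the TCP projection. I'll check with the wrist and side views together.

```bash
python3 - <<'E'
from geo import *
from workcell import env, read_camera
import pickle
c,_=pickle.load(open("w1.pkl","rb")); print("w1 tcp (800 scale)",project("wrist",[.5754,-.0373,.2031],c)*1.25)
s=env.get_state(); t=np.array(s["tcp_pos"])
c=get_calibration("wrist"); a=read_camera("wrist")[:,:,::-1]
print("now tcp",project("wrist",t,c))
p=[.5855,-.0226,.2559]
print("pad up",project("wrist",w(p,np.array([(-15,-86,50),(15,-86,50),(15,-56,50),(-15,-56,50)])/1000),c).round().tolist())
b=read_camera("side")[:,:,::-1]; print("side tcp",project("side",t))
a=cv2.resize(a[120:320,200:440],(720,600)[:2] if 0 else (480,400),interpolation=cv2.INTER_CUBIC)
b=cv2.resize(b[150:230,300:364],(320,400),interpolation=cv2.INTER_CUBIC)
cv2.imwrite("pics/ws.png",np.hstack([a,b]))
E
```

```text
w1 tcp (800 scale) [[405.00675568 292.15759105]]
now tcp [[323.94385207 233.70716578]]
pad up [[298.0, 253.0], [346.0, 253.0], [348.0, 207.0], [296.0, 207.0]]
side tcp [[327.59637171 191.68088498]]
```

View pics/ws.png

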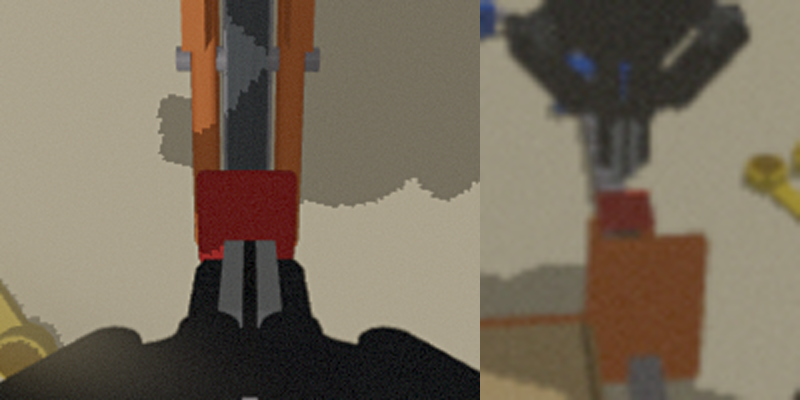

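The wrist half shows the grey fingertips at (248,240) hovering over the red pad (197–297,170–260), which is still up. The side half shows the tips at (612,190), just above and behind the pad. So the tips sit about 10–14 mm short of the reported TCP. I'll descend on force.

Call:
jog_arm --motion '[0,0,0.005,0,0,0,0,0,0,0.01,0,0,0,0,0,0,0.015,0,0,0,0,0,0,0.015,0,0,0,0]'

```text
clock: 5.8
tcp_pos: [0.606, -0.0966, 0.0379]
orientation: [-0.0, 0.611, 0.792, -0.0]
wrist_force: [1.0, 0.4, 0.7]
finger_gap: -0.0
grip_force: 0.0
```

Call:
jog_arm --motion '[0,0,0.005,0,0,0,0,0,0,0.01,0,0,0,0,0,0,0.01,0,0,0,0]'

```text
clock: 6.18
tcp_pos: [0.606, -0.0965, 0.036]
orientation: [-0.0, 0.611, 0.792, -0.0]
wrist_force: [0.1, -0.3, -0.9]
finger_gap: -0.0003
grip_force: 0.0
```

Call:
jog_arm --motion '[0,0,0.005,0,0,0,0,0,0,0.01,0,0,0,0,0,0,0.01,0,0,0,0]'

```text
clock: 6.55
tcp_pos: [0.606, -0.0965, 0.034]
orientation: [-0.0, 0.611, 0.792, 0.0]
wrist_force: [-0.3, -0.3, -0.6]
finger_gap: -0.0
grip_force: 0.0
```

Call:
jog_arm --motion '[0,0,0.005,0,0,0,0,0,0,0.01,0,0,0,0,0,0,0.01,0,0,0,0]'

```text
clock: 6.92
tcp_pos: [0.606, -0.0965, 0.032]
orientation: [-0.0, 0.611, 0.792, 0.0]
wrist_force: [0.3, -0.7, -0.0]
finger_gap: -0.0002
grip_force: 0.0
```

```bash
cat > look.py <<'E'
from geo import *
from workcell import env, read_camera
def red(im):
    h=cv2.cvtColor(im,cv2.COLOR_BGR2HSV); m=((h[...,0]<4)|(h[...,0]>176))&(h[...,1]>190)&(h[...,2]>70)
    n,l,st,ce=cv2.connectedComponentsWithStats(m.astype(np.uint8)); i=1+np.argmax(st[1:,4]); return st[i].tolist(),ce[i].round(1).tolist()
if __name__=="__main__":
    for n in("scene","side"):
        im=read_camera(n)[:,:,::-1]; cv2.imwrite(f"pics/{n}_now.png",im)
        print(n,"start",red(cv2.imread(f"pics/{n}0.png")),"now",red(im))
    im=read_camera("wrist")[:,:,::-1]; cv2.imwrite("pics/wrist_now.png",im); print(red(im))
    print(np.round(env.get_state()["wrist_force"],2))
E
python3 look.py; python3 - <<'E'
import cv2,numpy as np
a=cv2.imread("pics/wrist_now.png")[150:290,240:400]; b=cv2.imread("pics/scene_now.png")[200:260,260:320]
cv2.imwrite("pics/ws2.png",np.hstack([cv2.resize(a,(457,400),interpolation=2),cv2.resize(b[:,:50],(333,400),interpolation=2)]))
E
```

```text
scene start ([280, 227, 17, 12, 141], [288.2, 232.3]) now ([280, 229, 17, 10, 85], [288.7, 233.9])Traceback (most recent call last):
  File "look.py", line 9, in <module>
    print(n,"start",red(cv2.imread(f"pics/{n}0.png")),"now",red(im))
                    ~~~^^^^^^^^^^^^^^^^^^^^^^^^^^^^^^
  File "look.py", line 5, in red
    n,l,st,ce=cv2.connectedComponentsWithStats(m.astype(np.uint8)); i=1+np.argmax(st[1:,4]); return st[i].tolist(),ce[i].round(1).tolist()
                                                                        ~~~~~~~~~^^^^^^^^^^
    return _wrapfunc(a, 'argmax', axis=axis, out=out, **kwds)
    return bound(*args, **kwds)
ValueError: attempt to get argmax of an empty sequence
[ WARN:0@0.019] global loadsave.cpp:275 findDecoder imread_('pics/wrist_now.png'): can't open/read file: check file path/integrity
Traceback (most recent call last):
TypeError: 'NoneType' object is not subscriptable
```

```bash
sed -i 's/for n in("scene","side")/for n in("scene",)/; s/>190)/>170)/' look.py; python3 look.py; python3 - <<'E'
import cv2,numpy as np
a=cv2.imread("pics/wrist_now.png")[150:290,240:400]; b=cv2.imread("pics/scene_now.png")[200:260,260:310]
cv2.imwrite("pics/ws2.png",np.hstack([cv2.resize(a,(457,400),interpolation=2),cv2.resize(b,(333,400),interpolation=2)]))
E
```

```text
scene start ([280, 227, 18, 12, 148], [288.3, 232.3]) now ([280, 229, 17, 10, 94], [288.7, 234.0])
([297, 210, 52, 42, 1724], [322.2, 227.0])
[-0.43  0.55  0.25]
```

View pics/ws2.png

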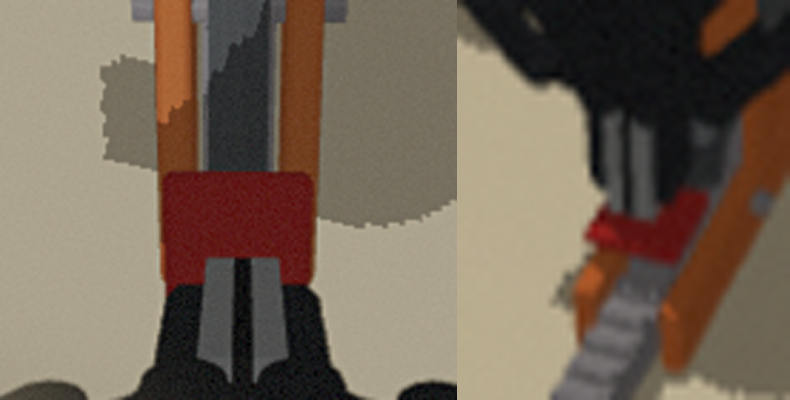

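```bash
cat > ray.py <<'E'
from geo import *
from workcell import env
s=env.get_state(); t=np.array(s["tcp_pos"]); print(t.round(4), np.round(s["joint_pos"],3))
ex=np.array([-.256,.966,0]);ey=np.array([.966,.256,0])
for n,px in(("wrist",(324,240)),("scene",(286.6,232.5))):
    c=get_calibration(n);M=np.array(c["world_from_camera"]);K=np.array([[c["fx"],0,c["cx"]],[0,c["fy"],c["cy"]],[0,0,1]])
    u=cv2.undistortPoints(np.array([[px]],float),K,np.array(c["dist"],float))[0,0]; d=M[:3,:3]@[*u,1]; o=M[:3,3]
    print(n,"cam rel tool",((o-t)@ex).round(3),((o-t)@ey).round(3),(o-t)[2].round(3))
    for h in(0,.006,.012,.018,.024,.03):
        q=o+d*(t[2]+h-o[2])/d[2]-t; print(h,(q@ex).round(4),(q@ey).round(4))
E
python3 ray.py
```

```text
[ 0.6061 -0.0966  0.0321] [-0.289  0.485 -0.13   0.956  0.     1.025]
wrist cam rel tool 0.076 0.0 0.17
0 -0.0044 0.0
0.006 -0.0015 0.0
0.012 0.0013 0.0
0.018 0.0041 0.0
0.024 0.007 0.0
0.03 0.0098 0.0
scene cam rel tool -0.552 0.228 0.556
0 0.0188 -0.0116
0.006 0.0126 -0.009
0.012 0.0065 -0.0064
0.018 0.0003 -0.0038
0.024 -0.0059 -0.0012
0.03 -0.012 0.0014
```

The wrist and scene rays agree on ±11 mm finger width if the tips sit about 28 mm behind the reported TCP. That puts them near z=0.06, still above the pad. I'll continue down on force.

Call:
jog_arm --motion '[0,0,0.008,0,0,0,0,0,0,0.016,0,0,0,0,0,0,0.024,0,0,0,0,0,0,0.024,0,0,0,0]'

```text
clock: 7.62
tcp_pos: [0.6059, -0.0965, 0.027]
orientation: [-0.0, 0.611, 0.792, -0.0]
wrist_force: [-0.4, -0.1, -0.8]
finger_gap: -0.0002
grip_force: 0.0
```

Call:
jog_arm --motion '[0,0,0.005,0,0,0,0,0,0,0.01,0,0,0,0,0,0,0.01,0,0,0,0]'

```text
clock: 8.0
tcp_pos: [0.606, -0.0965, 0.0252]
orientation: [-0.0, 0.611, 0.792, 0.0]
wrist_force: [0.5, -0.2, -0.3]
finger_gap: -0.0001
grip_force: 0.0
```

Call:
jog_arm --motion '[0,0,0.005,0,0,0,0,0,0,0.01,0,0,0,0,0,0,0.01,0,0,0,0]'

```text
clock: 8.38
tcp_pos: [0.606, -0.0965, 0.0231]
orientation: [-0.0, 0.611, 0.792, 0.0]
wrist_force: [-0.2, 0.1, -0.3]
finger_gap: 0.0002
grip_force: 0.0
```

Call:
jog_arm --motion '[0,0,0.005,0,0,0,0,0,0,0.01,0,0,0,0,0,0,0.01,0,0,0,0]'

```text
clock: 8.75
tcp_pos: [0.6062, -0.0968, 0.0215]
orientation: [0.0, 0.611, 0.792, -0.0]
wrist_force: [-0.2, 0.5, 1.1]
finger_gap: 0.0
grip_force: 0.5
```

Call:
jog_arm --motion '[0,0,0.005,0,0,0,0,0,0,0.01,0,0,0,0,0,0,0.01,0,0,0,0]'

```text
clock: 9.12
tcp_pos: [0.6063, -0.0969, 0.0195]
orientation: [0.0, 0.611, 0.792, 0.0]
wrist_force: [-0.2, -1.5, 2.2]
finger_gap: -0.0001
grip_force: 1.6
```

```bash
python3 look.py
```

```text
scene start ([280, 227, 18, 12, 148], [288.3, 232.3]) now ([280, 230, 17, 10, 47], [290.1, 235.6])
([295, 217, 56, 40, 1519], [321.6, 231.0])
[-0.55 -1.7   2.85]
```

Contact came at TCP z≈0.022 with about 2 N, as expected. I'll press about 9 mm, following the drift.

Call:
jog_arm --motion '[-0.003,0,0.005,0,0,0,0,-0.006,0,0.01,0,0,0,0,-0.009,0,0.015,0,0,0,0,-0.009,0,0.015,0,0,0,0]'

```text
clock: 9.72
tcp_pos: [0.6067, -0.0984, 0.0162]
orientation: [0.0, 0.611, 0.792, 0.0]
wrist_force: [0.9, -2.4, 1.8]
finger_gap: -0.0004
grip_force: 1.4
```

Call:
jog_arm --motion '[-0.003,0,0.005,0,0,0,0,-0.006,0,0.01,0,0,0,0,-0.006,0,0.01,0,0,0,0]'

```text
clock: 10.1
tcp_pos: [0.6068, -0.0993, 0.0141]
orientation: [-0.0, 0.611, 0.792, 0.0]
wrist_force: [1.1, -2.9, 1.7]
finger_gap: 0.0003
grip_force: 1.1
```

Call:
jog_arm --motion '[-0.003,0,0.005,0,0,0,0,-0.003,0,0.0075,0,0,0,0,-0.003,0,0.0075,0,0,0,0]'

```text
clock: 10.48
tcp_pos: [0.6069, -0.1, 0.0127]
orientation: [-0.0, 0.611, 0.792, 0.0]
wrist_force: [0.2, -1.9, 2.4]
finger_gap: -0.0
grip_force: 1.0
```

Call:
jog_arm --motion '[0,0,0.003,0,0,0,0,0,0,0.005,0,0,0,0,0,0,0.005,0,0,0,0]'

```text
clock: 10.85
tcp_pos: [0.6071, -0.1002, 0.0118]
orientation: [0.0, 0.611, 0.792, -0.0]
wrist_force: [0.4, -1.1, 1.8]
finger_gap: 0.0003
grip_force: 1.4
```

Call:
jog_arm --motion '[0,0,0.003,0,0,0,0,0,0,0.005,0,0,0,0,0,0,0.005,0,0,0,0]'

```text
clock: 11.22
tcp_pos: [0.6072, -0.1004, 0.0113]
orientation: [0.0, 0.611, 0.792, 0.0]
wrist_force: [-0.3, -3.1, 4.3]
finger_gap: -0.0001
grip_force: 2.8
```

```bash
python3 look.py
```

```text
scene start ([280, 227, 18, 12, 148], [288.3, 232.3]) now ([279, 233, 18, 12, 53], [288.8, 240.2])
([295, 217, 56, 39, 1479], [321.5, 231.3])
[-0.03 -2.79  4.93]
```

The pad has bottomed: z stopped at 0.0113, force reached 5 N, and in the scene view the pad dropped 6 px. Now I'll lift, cross over the plate, and come down on its box side.

Call:
jog_arm --motion '[0,0,-0.05,0,0,0,0,0,0,-0.3,0,0,0,0,0,0,-0.55,0,0,0,0,0,0,-0.55,0,0,0,0,0.2,0,-0.55,0,0,0,0,0.4,0,-0.55,0,0,0,0,0.625,0,-0.55,0,0,0,0,0.625,0,-0.55,0,0,0,0,0.625,0,-0.4,0,0,0,0,0.625,0,-0.3,0,0,0,0,0.625,0,-0.2,0,0,0,0,0.625,0,-0.2,0,0,0,0]'

```text
clock: 12.82
tcp_pos: [0.5731, 0.0205, 0.0484]
orientation: [-0.002, 0.611, 0.792, -0.001]
wrist_force: [0.8, -0.2, 0.1]
finger_gap: -0.0002
grip_force: 0.0
```

```bash
python3 look.py; python3 - <<'E'
import cv2,numpy as np
a=cv2.imread("pics/wrist_now.png")[100:340,160:480]; b=cv2.imread("pics/scene_now.png")[160:260,260:360]
cv2.imwrite("pics/ws3.png",np.hstack([cv2.resize(a,(400,300),interpolation=2),cv2.resize(b,(300,300),interpolation=2)]))
E
```

```text
scene start ([280, 227, 18, 12, 148], [288.3, 232.3]) now ([279, 231, 18, 14, 172], [287.7, 237.3])Traceback (most recent call last):
  File "look.py", line 10, in <module>
    im=read_camera("wrist")[:,:,::-1]; cv2.imwrite("pics/wrist_now.png",im); print(red(im))
                                                                                   ~~~^^^^
  File "look.py", line 5, in red
    n,l,st,ce=cv2.connectedComponentsWithStats(m.astype(np.uint8)); i=1+np.argmax(st[1:,4]); return st[i].tolist(),ce[i].round(1).tolist()
                                                                        ~~~~~~~~~^^^^^^^^^^
    return _wrapfunc(a, 'argmax', axis=axis, out=out, **kwds)
    return bound(*args, **kwds)
ValueError: attempt to get argmax of an empty sequence
```

View pics/ws3.png

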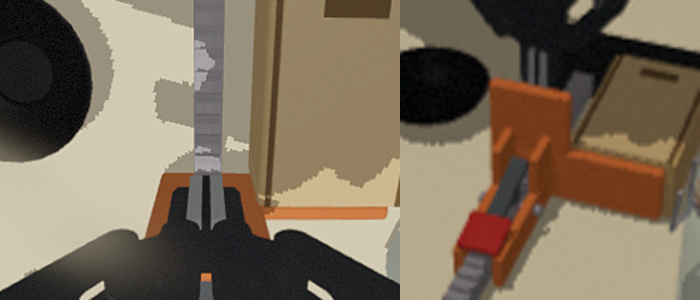

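The wrist half shows the fingers at (207,200) over the bar, on the box side of the plate and clear of the box edge at (262,100). The scene half shows the red pad at (483,232) staying down. Next I'll lower 10 mm and push.

Call:
jog_arm --motion '[0,0,0.05,0,0,0,0,-0.03,0,0.05,0,0,0,0,-0.05,0,0.05,0,0,0,0,-0.065,0,0.05,0,0,0,0,-0.08,0,0.05,0,0,0,0,-0.1,0,0.05,0,0,0,0,-0.12,0,0.05,0,0,0,0,-0.12,0,0.05,0,0,0,0]'

```text
clock: 13.92
tcp_pos: [0.5815, -0.003, 0.0408]
orientation: [0.0, 0.611, 0.792, -0.0]
wrist_force: [0.3, -0.9, 1.1]
finger_gap: 0.0
grip_force: 0.0
```

```bash
python3 look.py 2>/dev/null; python3 -c "
from workcell import env;import numpy as np;s=env.get_state();print(np.round(s['wrist_force'],2),np.round(s['tcp_pos'],4))"
```

```text
scene start ([280, 227, 18, 12, 148], [288.3, 232.3]) now ([277, 235, 18, 14, 180], [285.4, 241.4])
([319, 344, 11, 2, 17], [323.8, 344.6])
[-0.3   0.37  0.74]
[-0.3   0.37  0.74] [ 0.5814 -0.0029  0.0407]
```

Call:
jog_arm --motion '[-0.02,0,0,0,0,0,0,-0.04,0,0,0,0,0,0,-0.06,0,0,0,0,0,0]'

```text
clock: 14.4
tcp_pos: [0.5842, -0.0141, 0.0406]
orientation: [-0.0, 0.611, 0.792, -0.0]
wrist_force: [-1.1, 3.3, 1.4]
finger_gap: 0.0004
grip_force: 1.1
```

```bash
python3 look.py 2>/dev/null
```

```text
scene start ([280, 227, 18, 12, 148], [288.3, 232.3]) now ([275, 238, 18, 15, 183], [283.2, 245.1])
([319, 344, 12, 2, 20], [324.0, 344.5])
[-0.26  0.07 -0.36]
```

Call:
jog_arm --motion '[-0.03,0,0,0,0,0,0,-0.06,0,0,0,0,0,0,-0.09,0,0,0,0,0,0,-0.12,0,0,0,0,0,0,-0.15,0,0,0,0,0,0,-0.18,0,0,0,0,0,0,-0.21,0,0,0,0,0,0,-0.24,0,0,0,0,0,0,-0.27,0,0,0,0,0,0,-0.3,0,0,0,0,0,0,-0.325,0,0,0,0,0,0,-0.35,0,0,0,0,0,0]'

```text
clock: 16.0
tcp_pos: [0.6023, -0.082, 0.0408]
orientation: [0.0, 0.611, 0.792, 0.0]
wrist_force: [-2.2, 2.0, -0.3]
finger_gap: 0.0001
grip_force: 1.1
```

Call:
jog_arm --motion '[-0.02,0,0,0,0,0,0,-0.04,0,0,0,0,0,0,-0.06,0,0,0,0,0,0,-0.08,0,0,0,0,0,0,-0.1,0,0,0,0,0,0,-0.12,0,0,0,0,0,0]'

```text
clock: 16.75
tcp_pos: [0.6083, -0.1052, 0.0408]
orientation: [-0.0, 0.611, 0.792, 0.0]
wrist_force: [-2.4, 1.5, 0.3]
finger_gap: 0.0001
grip_force: 1.1
```

```bash
python3 look.py 2>/dev/null; python3 -c "
from geo import *
from workcell import env
t=np.array(env.get_state()['tcp_pos'])-[.5855,-.0226,0];print('y',-.253*t[0]+.967*t[1],'x',.967*t[0]+.253*t[1])"
```

```text
scene start ([280, 227, 18, 12, 148], [288.3, 232.3]) now ([253, 271, 21, 18, 234], [263.2, 279.5])
([319, 344, 12, 2, 21], [324.3, 344.4])
[-0.63  0.37 -0.48]
y -0.08619423381613765 x 0.0015878617967676825
```

Call:
jog_arm --motion '[-0.01,0,0,0,0,0,0,-0.02,0,0,0,0,0,0,-0.03,0,0,0,0,0,0,-0.04,0,0,0,0,0,0,-0.05,0,0,0,0,0,0,-0.06,0,0,0,0,0,0]'

```text
clock: 17.6
tcp_pos: [0.6116, -0.1166, 0.0409]
orientation: [0.0, 0.611, 0.792, 0.0]
wrist_force: [1.5, 2.8, 0.7]
finger_gap: -0.0001
grip_force: 1.0
```

Call:
jog_arm --motion '[-0.005,0,0,0,0,0,0,-0.01,0,0,0,0,0,0,-0.015,0,0,0,0,0,0]'

```text
clock: 17.98
tcp_pos: [0.6123, -0.1195, 0.0409]
orientation: [0.0, 0.611, 0.792, 0.0]
wrist_force: [1.2, 1.9, 0.7]
finger_gap: 0.0001
grip_force: 1.0
```

Call:
jog_arm --motion '[-0.005,0,0,0,0,0,0,-0.01,0,0,0,0,0,0,-0.015,0,0,0,0,0,0]'

```text
clock: 18.35
tcp_pos: [0.6128, -0.1224, 0.0408]
orientation: [0.0, 0.611, 0.792, 0.0]
wrist_force: [1.2, 2.6, 1.8]
finger_gap: -0.0002
grip_force: 1.0
```

Call:
jog_arm --motion '[-0.005,0,0,0,0,0,0,-0.01,0,0,0,0,0,0,-0.01,0,0,0,0,0,0]'

```text
clock: 18.73
tcp_pos: [0.6131, -0.1234, 0.0408]
orientation: [-0.001, 0.611, 0.792, 0.001]
wrist_force: [0.7, 4.6, 2.6]
finger_gap: -0.0001
grip_force: 2.4
```

Call:
jog_arm --motion '[-0.005,0,0,0,0,0,0,-0.01,0,0,0,0,0,0,-0.01,0,0,0,0,0,0]'

```text
clock: 19.1
tcp_pos: [0.6131, -0.1234, 0.0408]
orientation: [-0.002, 0.61, 0.792, 0.002]
wrist_force: [-0.5, 9.7, 4.6]
finger_gap: 0.0003
grip_force: 5.2
```

Call:
jog_arm --motion '[-0.005,0,0,0,0,0,0,-0.01,0,0,0,0,0,0,-0.01,0,0,0,0,0,0]'

```text
clock: 19.48
tcp_pos: [0.613, -0.1233, 0.0409]
orientation: [-0.003, 0.61, 0.793, 0.003]
wrist_force: [-2.7, 16.3, 7.4]
finger_gap: -0.0
grip_force: 8.0
```

The jaw stopped hard at about 136 mm of travel, matching the fitted collar distance. Backing off and lifting clear.

Call:
jog_arm --motion '[0.01,0,0,0,0,0,0,0.05,0,0,0,0,0,0,0.12,0,0,0,0,0,0,0.12,0,-0.2,0,0,0,0,0.12,0,-0.45,0,0,0,0,0.12,0,-0.7,0,0,0,0,0.3,0,-0.9,0,0,0,0,0.6,0,-0.9,0,0,0,0,0.6,0,-0.9,0,0,0,0,0.6,0,-0.9,0,0,0,0]'

```text
clock: 20.72
tcp_pos: [0.5836, -0.0119, 0.2206]
orientation: [0.0, 0.611, 0.792, -0.0]
wrist_force: [0.1, -0.3, -0.3]
finger_gap: 0.0002
grip_force: 0.0
```

```bash
python3 look.py 2>/dev/null; python3 - <<'E'
import cv2
a=cv2.imread("pics/scene_now.png")[160:340,220:410]; cv2.imwrite("pics/end.png",cv2.resize(a,None,fx=3.3,fy=3.3,interpolation=cv2.INTER_CUBIC))
E
```

```text
scene start ([280, 227, 18, 12, 148], [288.3, 232.3]) now ([249, 279, 20, 18, 246], [258.8, 287.2])
([320, 319, 10, 8, 67], [324.6, 322.6])
[-0.13 -0.06 -0.13]
```

View pics/end.png

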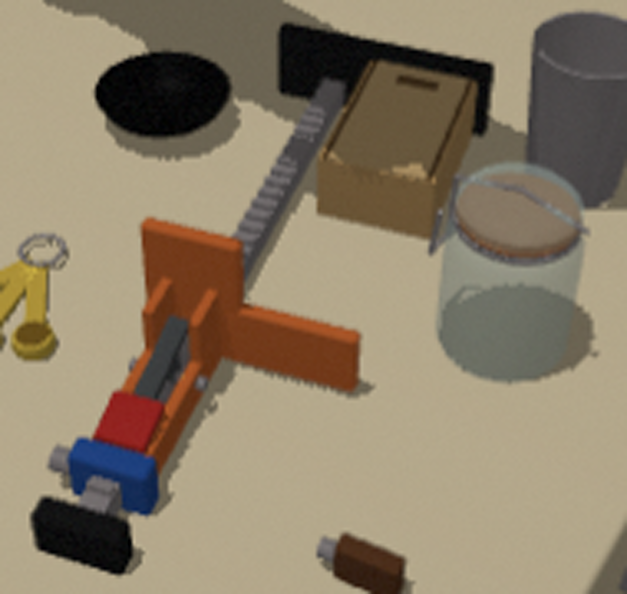

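The jaw heel is against the blue collar at (114,470). The box, jar, shaker, dish and spoons sit where they were, and the arm is clear. Handing in.

```bash
python3 -c "
from workcell import env
print(env.hand_in())"
```

```text
the job is handed in; nothing more can be done
None
```

The job is handed in, with no verdict shown: the release pad was pressed fully down, the jaw was pushed up against the blue collar, and the arm is clear; in the last picture the box and bystanders look unmoved.

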